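# Power up the bench and start the board test

## Robot

A 6-joint arm with a two-finger parallel gripper is mounted at the origin on the work surface. World frame = base frame: x ahead of the robot, y to its left, z up, the work surface at z = 0. Lengths are in mm, angles in degrees, forces in N, time in s.
With the tool pointing down it reaches from about 325 to 925 mm from the base axis. Payload 3.1 kg.
Tool frame: the origin (TCP) lies at the very end of the fingers, on their centre line; the grasp point (between the pads) lies grasp_offset behind it (grasp_offset is the distance from the TCP to the grasp point, in mm); z points along the fingers, y is the line along which they close (so a half turn about z gives the same grasp; the last joint's range is limited). The gripper opens to 85 mm and grips with 20 to 120 N. Pads are 22 mm wide; open, the fingers measure 114 mm over their backs; the gripper's body (76 mm by 85 mm) begins 54 mm behind the grasp point. The pads swing forward as they close: fully open they stand 13 mm farther back than shut.
Start: joints at [66.795, 12.427, 92.441, -0, 75.132, -6.429], TCP at [180.377, 598.417, 231.3] pointing down, gripper open.
Joint ranges: [-157.48, 157.48], [-44.54, 120.13], [17.64, 146.25], [-64.5, 244.5], [7.68, 150.69], [-147.95, 147.95]. Speed limits (degrees/s): [159.86, 159.86, 180, 180, 180, 180].

## Interface

Orientations are given as [roll, pitch, yaw] about the fixed x, y, z axes, in that order (R = Rz(yaw) Ry(pitch) Rx(roll)).
In Python, from station import * gives the robot as it stands. Calls block until the motion is done:
- goto(position, orientation): joint-space move of the TCP to a pose.
- move_l(position, attitude=None, speed=150): straight line of the TCP; attitude=None keeps the orientation; speed is the mean speed in mm/s.
- move_j(angles): joint-space move.
- grip(opening, squeeze=None): finger opening in mm; squeeze is the grip in N (None keeps the last); returns when the fingers have stopped.
- wait(seconds).
- solve_ik(position, orientation): joint angles nearest the present ones, or None.
- get_obs(): the state.
- get_image(name): name is "side" or "top"; returns the picture (400x640x3 uint8, red, green, blue); there is no depth.
- get_calibration(name): a dict with "fx", "fy", "cx", "cy" (pixels), "R" (3x3) and "t" (3): a world point X has camera coordinates R X + t. Camera axes: x right, y down, z forward; pixel columns grow to the right and rows downward; lengths in mm; the calibration is good to about 2 mm. A picture is of the moment at which its call begins. get_calibration takes no time and is no camera call.
A pose or a line that the arm cannot do raises Unreachable and nothing moves.
- sign_off(): hands the job in; it is judged then, once.
Trained networks look in the newest picture that a camera, given by its name, has taken for a name from the list of things; names that differ only in an ending like _2 or _b are one class to them, and where a whole thing is asked for, a point or a joint stands for the part that bears it (a point fixed in the world has none). Each returns a list of dicts, best first, with "score" (0 to 1); they miss things now and then, are a little off and sometimes report something else, mostly with a low value. They report only what shows in the picture. A call takes as long as a camera call. They do not tell look-alikes from the thing itself.
- spot_in(name, camera): "extent" ([centre column, centre row, width, height] in pixels, round what is visible of it).
- regions_of(name, camera): "region" (400x640 bool, what is visible of it) and "extent" ([centre column, centre row, width, height] in pixels, round what is visible of it).
The state is a dict: "t": time; "joint_pos": joint angles; "qvel": joint speeds; "effort": joint torques, N m; "tcp_pos": TCP position; "ee_rot": TCP orientation; "wrist_force": force on the tool from outside, world axes, zero at the start; "moment": the same for the moment, N m; "grip_width": finger opening in mm; "grip_force": force on a finger pad.
Only numpy, scipy, OpenCV 4.12 (cv2) and the standard library are available. Lean on these libraries where they do the work, as an engineer would, in place of code of your own. Each camera call takes 0.05 s, during which the arm holds its last target. There are 200 camera calls.

## Task

Start the board test with fingertip presses only. First switch on the white power block by pressing the raised outer end of its rocker fully down, then press the long bar key in the middle of the control box fully in (it stays in), and last press the round button on the test jig fully down, keep it down for about a second and let it spring back up. Do not press the two small square keys, do not shift or lift the jig, and leave the other things on the bench where they are.

Things in the scene. Friction and masses are not known exactly. Their poses are not given: they have to be found in the camera images.
- block: white power block, fixed to the bench, 76 (x) x 190 (y) x 45 mm high, long side along its own y. Origin at the centre of its underside. One big black rocker (its -y half) and one round socket outlet (its +y half). Its place on the bench and its yaw vary, as do those of the control box and the jig; the three may swap places.
- rocker (a joint): the rocker of the power block, in rad: 0 = off (it starts between 0 and 0.05), 0.32 = fully on. It pivots in its middle about the block's x axis (pivot at block x 0, y -45 mm, z 56 mm), is 72 mm long along the block's y and 32 mm wide; its two halves form a shallow V. Friction about 0.08 N m (some 3 to 6 N at the outer half); it stays where it is left.
- rocker_on (a point): point on the top face of the rocker's outer half (away from the socket), 24 mm from the pivot, 12 mm from its end; moves with it. Off: this half stands up at 0.32 rad, the point 64 mm above the bench, the other half level. Fully on: this half lies level, 56 mm above the bench and 11 mm above the block's top, and the other half stands up.
- control_box: grey box with keys on its top, fixed to the bench, 130 (x) x 170 (y) x 50 mm high. Origin at the centre of its underside. Three white keys in a row along its y: a long bar key between two small square ones; a dark green display strip along its +x edge.
- bar_key (a joint): the long bar key (60 mm along the box's x, 20 mm along its y), in m: 0 = out, 0.006 = fully in. Moves straight down; about 3 N of friction, no spring: it stays in.
- bar_key_top (a point): centre of the bar key's top face; 62 mm above the bench when out (12 mm above the box), 56 mm when in.
- left_key (a joint): small square key 18 x 18 mm, 55 mm to the +y side of the bar key, same height; in m, 0 = out, 0.006 = in; springs back. Not to be pressed.
- right_key (a joint): small square key 18 x 18 mm, 55 mm to the -y side of the bar key, same height; in m, 0 = out, 0.006 = in; springs back. Not to be pressed.
- jig: aluminium test jig standing loose on the bench (about 0.9 kg), 100 (x) x 150 (y) x 35 mm high. Origin at the centre of its underside. A green circuit board lies on its +y half among four 12 mm pins; one round button stands on its -y half.
- start_button (a joint): the round button of the jig (30 mm across), in m: 0 = up, 0.006 = fully down. Moves straight down; fully down takes 5 N; it springs back when let go.
- start_button_top (a point): centre of the button's top face, 57 mm above the bench when up; 42 mm from the jig's centre towards its -y side.
- module_fins: small loose power module: green board 46 x 42 mm with two black side plates and upright aluminium fins, 35 mm high. Origin at the centre of its underside (or on its axis). Not part of the work.
- module_coil: small loose power module: green board 46 x 42 mm with two black side plates and a copper coil, 35 mm high. Origin at the centre of its underside (or on its axis). Not part of the work.
- reel: loose grey reel, 42 mm across, 40 mm high, standing on its flange. Origin at the centre of its underside (or on its axis). Not part of the work.
- jar: loose small glass jar with a steel lid, 40 mm across, 55 mm high. Origin at the centre of its underside (or on its axis). Not part of the work.
- screwdriver: loose screwdriver with a green handle, 140 mm long, lying beyond the devices. Origin at the centre of its underside (or on its axis). Not part of the work.
- meter: loose black multimeter lying on its back, 150 x 75 x 42 mm, beyond the devices. Origin at the centre of its underside (or on its axis). Not part of the work.
- parts_tray: loose grey open tray with small parts, 90 x 140 x 30 mm, beyond the devices. Origin at the centre of its underside (or on its axis). Not part of the work.
Mind the look-alikes: they are no part of the job. What is shaped like the jig but orange or purple is not meant.

How it is judged (in metres and radians):
On the way, in this order (a step that is already met when the one before it is completed fails the run):
1. the rocker of the power block is pressed fully on (value of joint rocker above 0.26 rad), for 0.2 s.
2. the bar key is pressed fully in (value of joint rocker above 0.26 rad and value of joint bar_key above 0.0045 m), for 0.2 s.
3. the round button is held fully down for about a second (at least 0.4 s) (all of step 2 and value of joint start_button above 0.0045 m), for 0.4 s.
At the end, for the whole second after the job is handed in: rocker on (over 0.26 rad), bar key in (over 4.5 mm), round button and both square keys back up (under 1.5 mm), jig level, at rest and within 20 mm of where it stood, every other loose thing within 30 mm of where it stood (all of step 2 and value of joint each of start_button, left_key, right_key below 0.0015 m and distance of jig from where it was at the start of the episode below 0.02 m and angle between jig's own z axis and vertical below 0.05 rad and linear speed of jig below 0.02 m/s and distance of each of module_fins, module_coil, reel, jar, screwdriver, meter, parts_tray from where it was at the start of the episode below 0.03 m); the robot touches nothing.
It fails at once if the bar key is pressed before the power block is on (value of joint bar_key above 0.003 m and value of joint rocker below 0.2 rad).
It fails at once if the round button is pressed before the bar key is in and the power on (value of joint start_button above 0.003 m and (value of joint bar_key below 0.004 m or value of joint rocker below 0.2 rad)).
It fails at once if a square key is pressed (value of joint any of left_key, right_key above 0.003 m).
It fails at once if the jig is shifted more than 20 mm, lifted or tipped (distance of jig from where it was at the start of the episode above 0.02 m or height (world z) of jig above 0.008 m or angle between jig's own z axis and vertical above 0.1 rad).
It fails at once if another loose thing is lifted, or moved more than 30 mm (distance of any of module_fins, module_coil, reel, jar, screwdriver, meter, parts_tray from where it was at the start of the episode above 0.03 m).
It also fails if it takes over 51 s, if anything falls off the work surface, if the arm or the gripper's body presses on something with over 40 N, if the wrist force passes 120 N, or if a joint passes its speed limit or range.

## Working session

There is one attempt and no reset: what is moved stays moved. The work goes in short steps, each a Python script; the robot and the scene stay as the last script left them, time stands still between calls to the robot, and variables do not carry over. Pictures are saved under pics/ and viewed, at most 10 in all, crops included, and the job is handed in when it is done.

```bash
mkdir -p pics; ls
python3 - <<'E'
from station import *
import cv2,numpy as np
for c in("top","side"):
    im=get_image(c); cv2.imwrite(f"pics/{c}0.png",im[:,:,::-1]); k=get_calibration(c); print(c,k)
    for n in("rocker","bar_key","start_button","left_key","right_key","block","control_box","jig"):
        print(n,[(round(d["score"],2),np.round(d["extent"]).tolist()) for d in spot_in(n,c)][:4])
print(get_obs()["t"])
E
```

```text
pics
top {'fx': 502.0626431190648, 'fy': 502.0626431190648, 'cx': 315.82474762502255, 'cy': 201.6548124833092, 'R': array([[-0.01829481, -0.99981389, -0.00612224],
       [-0.99347211,  0.01886767, -0.11250409],
       [ 0.11259867,  0.00402404, -0.9936324 ]]), 't': array([   9.63264843,  554.70081424, 1277.89646163])}
rocker [(0.9, [461.0, 205.0, 32.0, 18.0]), (0.34, [387.0, 135.0, 56.0, 36.0])]
bar_key [(0.6, [310.0, 198.0, 12.0, 23.0])]
start_button [(0.51, [338.0, 277.0, 10.0, 11.0]), (0.49, [161.0, 163.0, 9.0, 8.0]), (0.4, [196.0, 225.0, 13.0, 11.0])]
left_key [(0.38, [290.0, 203.0, 8.0, 6.0])]
right_key [(0.58, [310.0, 197.0, 13.0, 25.0]), (0.37, [329.0, 195.0, 7.0, 7.0]), (0.26, [381.0, 240.0, 14.0, 13.0]), (0.19, [195.0, 225.0, 13.0, 13.0])]
block [(0.74, [442.0, 202.0, 82.0, 49.0])]
control_box [(0.86, [309.0, 197.0, 71.0, 63.0])]
jig [(0.85, [320.0, 278.0, 60.0, 46.0]), (0.69, [183.0, 227.0, 67.0, 53.0]), (0.68, [175.0, 151.0, 62.0, 71.0])]
side {'fx': 447.45751319550186, 'fy': 447.45751319550186, 'cx': 323.60580058703323, 'cy': 197.82964553769997, 'R': array([[ 0.85337952, -0.52103964,  0.01615829],
       [-0.36590305, -0.62079247, -0.69334815],
       [ 0.37129281,  0.58577675, -0.72042158]]), 't': array([-481.57552691,  237.85349268, 1021.47760052])}
rocker [(0.55, [402.0, 307.0, 26.0, 29.0])]
bar_key [(0.74, [321.0, 192.0, 20.0, 16.0])]
start_button [(0.54, [257.0, 142.0, 11.0, 10.0]), (0.37, [288.0, 110.0, 10.0, 12.0])]
left_key [(0.51, [319.0, 264.0, 14.0, 22.0])]
right_key []
block [(0.63, [395.0, 301.0, 63.0, 84.0])]
control_box [(0.97, [326.0, 200.0, 79.0, 64.0]), (0.23, [319.0, 192.0, 20.0, 17.0])]
jig [(0.88, [248.0, 145.0, 54.0, 43.0]), (0.73, [258.0, 238.0, 65.0, 60.0]), (0.68, [299.0, 120.0, 49.0, 28.0])]
0.9
```

Run:
```python
import cv2
a=cv2.imread("pics/top0.png")[100:320,130:510]; cv2.imwrite("pics/top0c.png",cv2.resize(a,None,fx=2.1,fy=2.1,interpolation=cv2.INTER_CUBIC))
```

```text
(no output)
```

View pics/top0c.png

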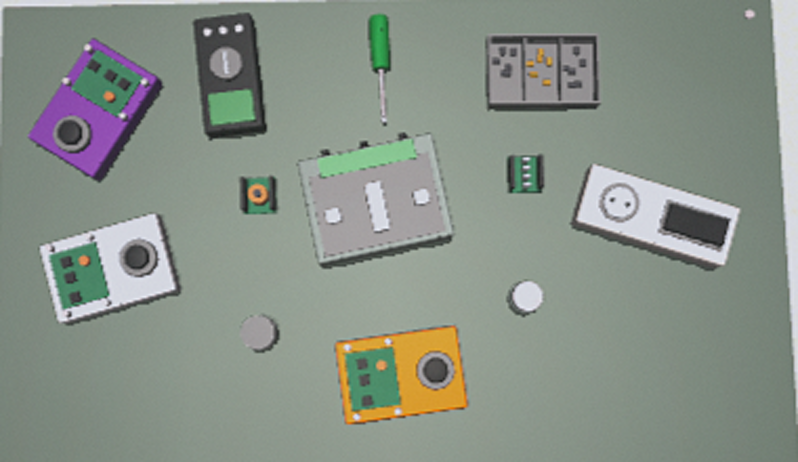

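View pics/side0.png

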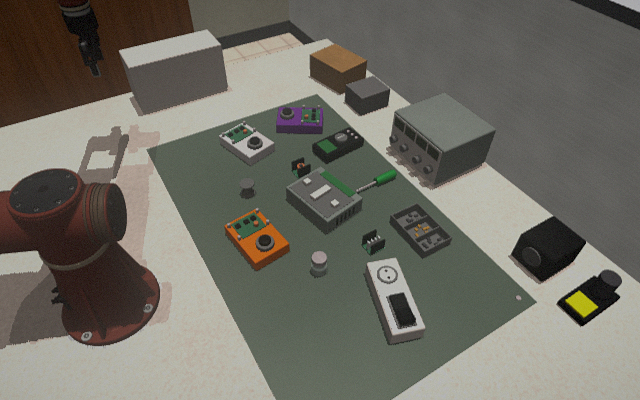

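The top view shows three jig-shaped things: the white/aluminium one at (183,227), with its button near (196,223); orange at (320,278); purple at (175,151). Only the aluminium one fits the description. The block is at (442,202) with its rocker at (461,205), and the control box is at (309,197) with its bar key at (310,198).

```bash
cat > h.py <<'E'
from station import *
import cv2,numpy as np
def back(uv,z,c):
    k=get_calibration(c); uv=np.atleast_2d(uv).astype(float)
    d=np.c_[(uv[:,0]-k["cx"])/k["fx"],(uv[:,1]-k["cy"])/k["fy"],np.ones(len(uv))]@k["R"]
    o=-k["R"].T@k["t"]; return (o+d*((z-o[2])/d[:,2])[:,None])[:,:2]
def rect(mask,z,c):
    ys,xs=np.nonzero(mask); p=back(np.c_[xs,ys],z,c).astype(np.float32)
    (cx,cy),(w,h),a=cv2.minAreaRect(p)
    if h>w: w,h,a=h,w,a+90
    return np.round([cx,cy,w,h,(a+90)%180-90,len(xs)],1), np.round(p.mean(0),1)
E
python3 - <<'E'
from h import *
for c in("top","side"):
    im=get_image(c); cv2.imwrite(f"pics/{c}1.png",im[:,:,::-1])
    for n,z in(("rocker",59),("bar_key",62),("start_button",57),("left_key",62),("right_key",62),("block",45),("control_box",50),("jig",35)):
        for d in regions_of(n,c)[:3]:
            print(c,n,round(d["score"],2),np.round(d["extent"]).tolist(),*rect(d["region"],z,c))
im=cv2.imread("pics/top1.png"); g=im.max(2)
o=[]
for x,y in((190,225),(310,197),(455,205)): o.append(cv2.resize(im[y-38:y+38,x-45:x+45],(360,304),interpolation=cv2.INTER_CUBIC))
im=cv2.imread("pics/side1.png")
o.append(cv2.resize(im[105:181,205:295],(360,304),interpolation=cv2.INTER_CUBIC))
cv2.imwrite("pics/crop.png",np.vstack([np.hstack(o[:2]),np.hstack(o[2:])])[:600])
E
```

```text
top rocker 0.71 [461.0, 207.0, 32.0, 16.0] [ 533.  -369.6   76.6   33.8   74.7  377. ] [ 532.5 -369.2]
top bar_key 0.59 [312.0, 198.0, 11.0, 24.0] [561.9  16.3  60.9  19.5  10.2 179. ] [562.3  16.2]
top bar_key 0.42 [253.0, 257.0, 14.0, 18.0] [413.  161.1  43.   37.5  89.  237. ] [412.1 160.8]
top bar_key 0.38 [184.0, 229.0, 68.0, 50.0] [ 492.3  339.3  153.   101.3  -75.  2365. ] [492.2 339.7]
top start_button 0.58 [162.0, 164.0, 11.0, 7.0] [661.2 393.4  23.9  23.3   0.9  79. ] [660.9 393.3]
top start_button 0.48 [339.0, 277.0, 8.0, 14.0] [364.1 -50.6  27.4  25.1  -1.3 105. ] [363.4 -50.7]
top left_key 0.36 [289.0, 203.0, 6.0, 6.0] [550.5  70.1  15.3  12.8  88.9  37. ] [550.4  70.3]
top left_key 0.21 [386.0, 136.0, 56.0, 35.0] [ 725.1 -190.5  139.1   92.5   88.9 1827. ] [ 724.7 -190.4]
top right_key 0.56 [330.0, 195.0, 9.0, 8.0] [571.5 -38.6  18.   17.9  -1.1  53. ] [571.7 -37.8]
top block 0.83 [444.0, 201.0, 77.0, 50.0] [ 545.5 -324.2  196.6   84.5   72.  2393. ] [ 545.  -324.1]
top block 0.66 [463.0, 207.0, 32.0, 20.0] [ 533.9 -374.4   79.1   34.7   73.4  402. ] [ 533.7 -374.4]
top
[... 923 characters left out ...]
key 0.39 [306.0, 183.0, 10.0, 7.0] [547.8  63.4  25.5  22.5  24.8  52. ] [547.9  63. ]
side right_key 0.23 [327.0, 199.0, 80.0, 64.0] [ 555.8   -9.3  194.2  152.9  -79.  2976. ] [554.6 -13.9]
side block 0.74 [394.0, 303.0, 60.0, 80.0] [ 537.5 -337.1  206.9   85.4   70.7 2986. ] [ 534.3 -343.7]
side control_box 0.55 [373.0, 239.0, 23.0, 22.0] [ 586.7 -189.8   61.5   59.4  -89.1  417. ] [ 586.8 -190.1]
side jig 0.89 [257.0, 239.0, 66.0, 63.0] [ 353.9  -22.   172.9  112.6  -83.  2388. ] [352.5 -25.2]
side jig 0.82 [248.0, 144.0, 57.0, 46.0] [ 489.9  331.4  180.6  119.6  -76.5 1375. ] [488.1 327.6]
side jig 0.79 [299.0, 120.0, 53.0, 28.0] [ 686.5  353.1  154.5  147.   -30.2 1200. ] [685.3 350. ]
```

View pics/crop.png

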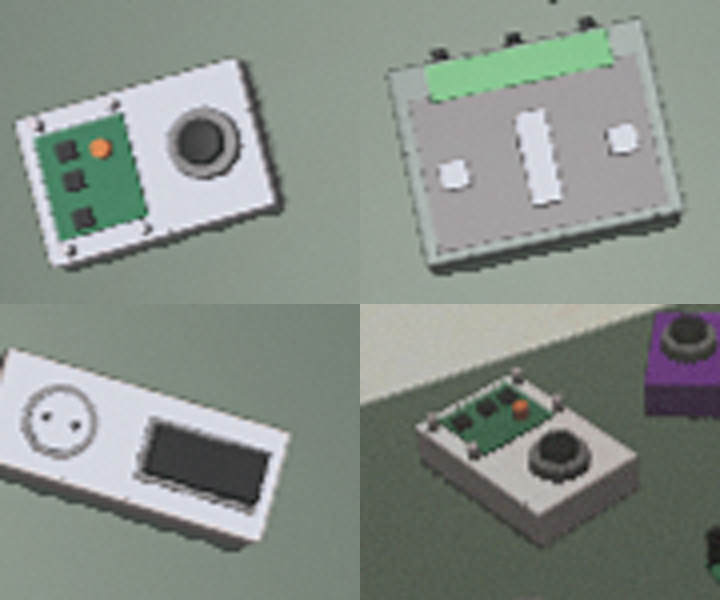

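Crops confirm the aluminium jig: white body, button at about (195,222.5). Refining by thresholds.

Run:
```python
from h import *
im=cv2.imread("pics/top1.png"); g=im.max(2)
def comp(m,p):
    n,l=cv2.connectedComponents(m.astype(np.uint8)); return l==l[p[1],p[0]]
print("rocker",rect(comp(g<80,(461,207)),59,"top"))
w=(im.min(2)>150); b=comp(w,(425,215)) if w[215,425] else comp(w,(470,187))
print("block",rect(b,45,"top"))
print("bar",rect(comp(im.min(2)>175,(310,198)),62,"top"))
print("cap",rect(comp(g<85,(195,222)),57,"top"))
j=comp(w,(185,220)) if w[220,185] else comp(w,(190,245))
print("jig",rect(j,35,"top"))
js=cv2.imread("pics/side1.png");
print("capside",rect(comp(js.max(2)<75,(255,143)),57,"side"))
for n,p in(("rock",[525.5,-392.5,64]),("bar",[562,16.3,62])):
  for y in range(-180,181,30):
    q=solve_ik(p,[180,0,y]); print(n,y,None if q is None else np.round(q).tolist())
```

```text
rocker (array([ 531.4, -369.8,   74. ,   34.7,   72.8,  382. ]), array([ 531.4, -370.4], dtype=float32))
block (array([ 5.80200e+02, -5.90000e+00,  1.72730e+03,  1.04310e+03,
        8.88000e+01,  1.16712e+05]), array([574.6,  38.1], dtype=float32))
bar (array([562.1,  15.1,  58.8,  20.7,  11. , 174. ]), array([561.8,  15.8], dtype=float32))
cap (array([505.6, 309.2,  28.2,  25.5,  88.9, 101. ]), array([505.6, 309. ], dtype=float32))
jig (array([ 494.9,  350.9,  148.6,   98.7,  -74.9, 1280. ]), array([497.1, 341.6], dtype=float32))
capside (array([503.3, 300. ,  33.9,  26.9,  64.3,  64. ]), array([503.1, 299.7], dtype=float32))
rock -180 [-43.0, 26.0, 94.0, 0.0, 60.0, -133.0]
rock -150 None
rock -120 None
rock -90 [-43.0, 26.0, 94.0, -0.0, 60.0, 137.0]
rock -60 [-43.0, 26.0, 94.0, -0.0, 60.0, 107.0]
rock -30 [-43.0, 26.0, 94.0, -0.0, 60.0, 77.0]
rock 0 [-43.0, 26.0, 94.0, -0.0, 60.0, 47.0]
rock 30 [-43.0, 26.0, 94.0, -0.0, 60.0, 17.0]
rock 60 [-43.0, 26.0, 94.0, -0.0, 60.0, -13.0]
rock 90 [-43.0, 26.0, 94.0, 0.0, 60.0, -43.0]
rock 120 [-43.0, 26.0, 94.0, 0.0, 60.0, -73.0]
rock 150 [-43.0, 26.0, 94.0, 0.0, 60.0, -103.0]
rock 180 [-43.0, 26.0, 94.0, 0.0, 60.0, -133.0]
bar -180 [-5.0, 17.0, 107.0, 0.0, 56.0, -95.0]
bar -150 [-5.0, 17.0, 107.0, 0.0, 56.0, -125.0]
bar -120 None
bar -90 None
bar -60 [-5.0, 17.0, 107.0, -0.0, 56.0, 145.0]
bar -30 [-5.0, 17.0, 107.0, -0.0, 56.0, 115.0]
bar 0 [-5.0, 17.0, 107.0, -0.0, 56.0, 85.0]
bar 30 [-5.0, 17.0, 107.0, -0.0, 56.0, 55.0]
bar 60 [-5.0, 17.0, 107.0, -0.0, 56.0, 25.0]
bar 90 [-5.0, 17.0, 107.0, -0.0, 56.0, -5.0]
bar 120 [-5.0, 17.0, 107.0, 0.0, 56.0, -35.0]
bar 150 [-5.0, 17.0, 107.0, 0.0, 56.0, -65.0]
bar 180 [-5.0, 17.0, 107.0, 0.0, 56.0, -95.0]
```

```bash
cat >> h.py <<'E'
def press(xy,top,yaw,travel,fmax,hold=0.3):
    rpy=[180,0,yaw]
    goto([*xy,top+60],rpy); move_l([*xy,top+6]); wait(.1)
    f0=get_obs()["wrist_force"][2]; log=[]; z=top+6
    while z>top-travel-6:
        z-=1; move_l([*xy,z],speed=40); o=get_obs()
        f=o["wrist_force"][2]-f0; log.append((z-top,round(o["tcp_pos"][2]-top,1),round(f,1)))
        if abs(f)>fmax: break
    wait(hold); o=get_obs(); print(log,"end",np.round(o["tcp_pos"],1),np.round(o["wrist_force"],1))
    move_l([*xy,top+60]); print("t",get_obs()["t"])
E
python3 - <<'E'
from h import *
a=get_obs(); grip(0,20); b=get_obs(); print(a["tcp_pos"],b["tcp_pos"],b["grip_width"],b["t"])
press([524.5,-392],64,73,8,18)
E
```

```text
[180.3669905  598.41471241 231.28899072] [180.38995619 598.40913219 231.30319588] 0.01608979834213541 2.5667
[(5, np.float64(6.0), np.float64(-0.4)), (4, np.float64(4.0), np.float64(-0.2)), (3, np.float64(2.8), np.float64(0.6)), (2, np.float64(1.8), np.float64(-0.2)), (1, np.float64(1.1), np.float64(0.2)), (0, np.float64(0.3), np.float64(2.0)), (-1, np.float64(-0.7), np.float64(3.2)), (-2, np.float64(-1.9), np.float64(3.3)), (-3, np.float64(-2.9), np.float64(3.0)), (-4, np.float64(-4.0), np.float64(2.3)), (-5, np.float64(-5.1), np.float64(2.7)), (-6, np.float64(-6.1), np.float64(3.1)), (-7, np.float64(-7.1), np.float64(2.4)), (-8, np.float64(-7.9), np.float64(3.4)), (-9, np.float64(-8.0), np.float64(7.1)), (-10, np.float64(-8.1), np.float64(11.2)), (-11, np.float64(-8.1), np.float64(13.5)), (-12, np.float64(-8.2), np.float64(18.5))] end [ 524.7 -392.1   55.8] [-6.1  4.2 18.4]
t 12.275
```

Run:
```python
from h import *
press([562,16],62,100.9,6,18)
goto([300,350,300],[180,0,90])
T=cv2.cvtColor(get_image("top"),cv2.COLOR_RGB2BGR);S=cv2.cvtColor(get_image("side"),cv2.COLOR_RGB2BGR)
r=lambda i,x,y:cv2.resize(i[y-38:y+38,x-48:x+48],(384,300),interpolation=cv2.INTER_CUBIC)
cv2.imwrite("pics/chk.png",np.vstack([np.hstack([r(T,450,205),r(T,310,197)]),np.hstack([r(S,400,303),r(S,321,192)])]));print(get_obs()["t"])
```

```text
[(5, np.float64(5.8), np.float64(-0.4)), (4, np.float64(4.0), np.float64(0.8)), (3, np.float64(2.8), np.float64(-0.6)), (2, np.float64(1.9), np.float64(-0.4)), (1, np.float64(0.9), np.float64(0.8)), (0, np.float64(-0.0), np.float64(0.9)), (-1, np.float64(-0.8), np.float64(2.3)), (-2, np.float64(-1.9), np.float64(2.8)), (-3, np.float64(-3.1), np.float64(1.4)), (-4, np.float64(-4.1), np.float64(1.4)), (-5, np.float64(-5.1), np.float64(1.9)), (-6, np.float64(-5.9), np.float64(2.7)), (-7, np.float64(-6.0), np.float64(8.5)), (-8, np.float64(-6.0), np.float64(13.6)), (-9, np.float64(-6.1), np.float64(18.4))] end [562.2  16.   55.9] [-7.7  0.3 17.7]
t 19.0583
20.8417
```

View pics/chk.png

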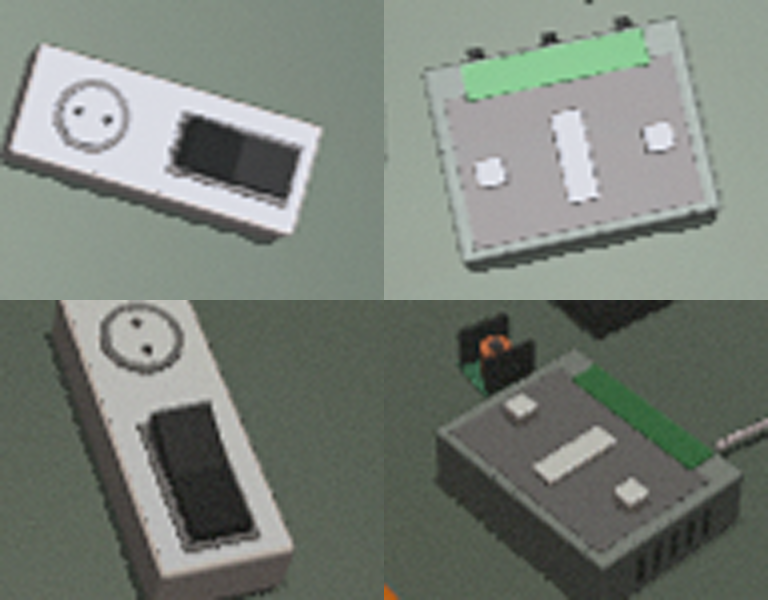

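The crops show the rocker tipped on (inner half now raised) and the bar key in. Its side face has shrunk compared with the square keys, which are both still up. Next is the button.

Run:
```python
from h import *
press([505.6,309.5],57,75,6,14,1.0)
goto([300,350,300],[180,0,90])
T=cv2.cvtColor(get_image("top"),cv2.COLOR_RGB2BGR)
cv2.imwrite("pics/end.png",cv2.resize(T[100:320,130:510],None,fx=2.1,fy=2.1,interpolation=cv2.INTER_CUBIC))
w=T.min(2)>150; n,l=cv2.connectedComponents(w.astype(np.uint8)); print(rect(l==l[220,185],35,"top"),get_obs()["t"])
d=cv2.absdiff(T,cv2.imread("pics/top1.png")).max(2)>60; ys,xs=np.nonzero(cv2.morphologyEx(d.astype(np.uint8),cv2.MORPH_OPEN,np.ones((2,2)))); print([(int(a),int(b)) for a,b in zip(xs,ys) if 130<a<510][:60])
```

```text
[(5, np.float64(5.8), np.float64(-0.5)), (4, np.float64(3.9), np.float64(-0.3)), (3, np.float64(2.8), np.float64(-0.4)), (2, np.float64(1.9), np.float64(-0.8)), (1, np.float64(0.9), np.float64(-0.4)), (0, np.float64(0.1), np.float64(-0.6)), (-1, np.float64(-0.8), np.float64(1.1)), (-2, np.float64(-1.8), np.float64(2.0)), (-3, np.float64(-2.8), np.float64(2.4)), (-4, np.float64(-3.9), np.float64(3.0)), (-5, np.float64(-4.9), np.float64(3.7)), (-6, np.float64(-5.8), np.float64(5.2)), (-7, np.float64(-6.0), np.float64(9.1)), (-8, np.float64(-6.1), np.float64(13.9)), (-9, np.float64(-6.1), np.float64(18.1))] end [505.9 309.6  50.9] [-5.5 -2.5 17.9]
t 27.8833
(array([ 494.9,  350.8,  148.8,   98.8,  -74.9, 1329. ]), array([497.2, 340.5], dtype=float32)) 29.0083
[(131, 289), (132, 289), (133, 289), (134, 289), (135, 289), (136, 289), (131, 290), (132, 290), (133, 290), (134, 290), (135, 290), (136, 290), (132, 291), (133, 291), (134, 291), (135, 291), (136, 291), (137, 291), (131, 292), (132, 292), (133, 292), (134, 292), (135, 292), (136, 292), (137, 292), (131, 293), (132, 293), (133, 293), (134, 293), (135, 293), (136, 293), (137, 293), (138, 293), (131, 294), (132, 294), (133, 294), (134, 294), (135, 294), (136, 294), (137, 294), (138, 294), (131, 295), (132, 295), (133, 295), (134, 295), (135, 295), (136, 295), (137, 295), (138, 295), (139, 295), (187, 295), (188, 295), (189, 295), (190, 295), (131, 296), (132, 296), (133, 296), (134, 296), (135, 296), (136, 296)]
```

View pics/end.png

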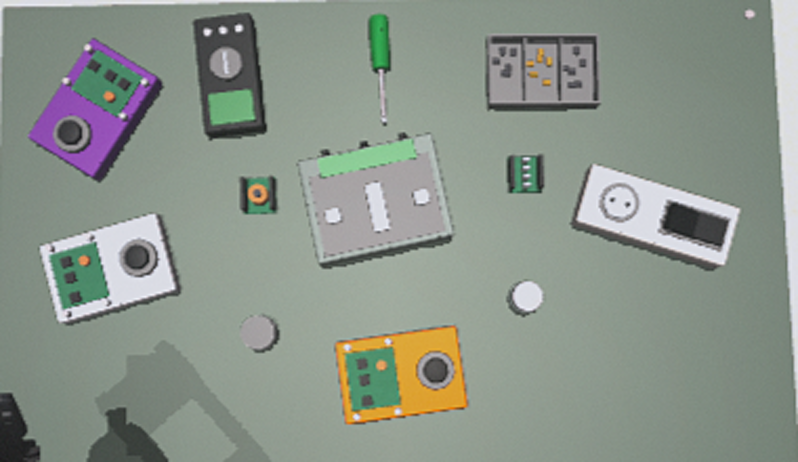

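The end picture shows everything where it stood. The jig at (185,228) has not moved, the rocker is on, and the arm is clear.

```bash
python3 -c "
from station import *
print(sign_off())"
```

```text
the job is handed in; nothing more can be done
None
```

I pressed the rocker fully on, the bar key fully in, and the button on the aluminium jig fully down for about a second. The jig and the other things did not move, and I handed the job in at about 29 s; no verdict came back.

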